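Put the double lid on a kitchen tin and take off only the outer lid

TASK

Close the open steel tin with its inner lid: pick up the nested pair of lids by the black knob of the inner lid, which sticks up through the neck of the outer lid, set both together gently on the tin, and let go of the knob only when the lids are seated. Then take the outer lid by its neck and lift it straight off alone, leaving the inner lid sitting undisturbed in the tin's mouth, and finish still holding the outer lid level in the gripper, about 13 cm above where it sat on the tin. Do not shift the tin or the other things on the worktop.

Things in the scene. Friction and masses are not known exactly. Their poses are not given: they have to be found in the camera images.
- tin: The open round steel tin, full and heavy (1.6 kg), loose on the worktop: 116 mm outside diameter, 108 mm inside, 100 mm high. Origin: centre of its underside; z up. It is the only open tin
- tin_rim (a point): Centre of the tin's mouth, at rim height, 100 mm above the tin's origin
- inner_lid: Inner lid, about 0.22 kg, first standing on the worktop under the outer lid. Origin: centre of its underside; z up. Plug 0 to 14 mm, 102 mm across (90 at the bottom), enters the tin's mouth; flange 14 to 19 mm, 115 mm across, rests on the tin's rim (origin then 86 mm above the tin's origin); boss 32 mm across centring the outer lid; stem 14 mm across; black knob
- inner_knob (a point): Centre of the inner lid's black knob, 64 mm above its origin. Upright cylinder 26 mm across, 20 mm high (54 to 74 mm above the origin) on the thin stem; its lower edge is 5 mm above the top of the outer lid's neck when nested, so fingertips kept just above the neck grip the knob alone. Lifted by the knob, the inner lid carries the outer lid, which lies loose on it
- outer_lid: Outer lid, steel, about 0.28 kg, loose on the inner lid. Origin: centre of its skirt's lower edge; z up. Skirt 132 mm outside, 126 inside; flat plate 15 to 19 mm up, its underside lying on the inner lid's flange; neck above. A hole, 36 mm across in the plate, 40 in the neck, passes the knob. Nested, its origin is 4 mm above the inner lid's, with 2 mm sideways play
- outer_neck (a point): Centre of the outer lid's neck, 32 mm above the outer lid's origin. The neck is an upright cylinder 56 mm outside diameter, 26 mm high (19 to 45 mm above the origin), gripped from above on its outside, a finger on either side, the knob standing between them. Nested, this point is 28 mm below inner_knob and the knob's top is 29 mm above the neck's top
- short_tin: Shut steel tin, 96 mm across, 113 mm high with its black knob; a bystander. Origin: centre of its underside; leave it where it is
- tall_tin: Shut steel tin, 106 mm across, 168 mm high with its black knob; a bystander. Origin: centre of its underside; leave it where it is
- spice_jar: Closed glass spice jar, 44 mm across, 85 mm high, standing between the tin and the lids; a bystander. Origin: centre of its underside; leave it where it is
- mug: White mug, 80 mm across, 90 mm high; a bystander. Origin: centre of its underside; leave it where it is
- bowl: Blue ceramic bowl, 140 mm across, 60 mm high; a bystander. Origin: centre of its underside; leave it where it is
- wooden_spoon: Wooden spoon, 260 mm long, lying on the worktop; a bystander. Origin: its middle; leave it where it is
- pepper_mill: Dark wooden pepper mill, 54 mm across, 160 mm high; a bystander. Origin: centre of its underside; leave it where it is
Not all that is in view belongs to the job. Leave any purple look-alike of the outer_lid alone.

How it is judged:
By the outcome, as a careful person would: the job done as asked, in the order asked, and still so for the second after the job is handed in, while the arm keeps its last pose, push and grip.
It also fails if it takes over 51 s, if anything falls off the work surface, if the arm or the gripper's body presses on something with over 40 N, if the wrist force passes 120 N, or if a joint passes its speed limit or range.

ROBOT

A 6-joint arm with a two-finger parallel gripper is mounted at the origin on the work surface. World frame = base frame: x ahead of the robot, y to its left, z up, the work surface at z = 0. Lengths are in mm, angles in rad, forces in N, time in s.
With the tool pointing down it reaches from about 350 to 775 mm from the base axis. Payload 7.3 kg.
Tool frame: the origin (TCP) lies at the very end of the fingers, on their centre line; the grasp point (between the pads) lies bot.grip_point_offset behind it (bot.grip_point_offset is the distance from the TCP to the grasp point, in mm); z points along the fingers, y is the line along which they close (so a half turn about z gives the same grasp; the last joint's range is limited). The gripper opens to 92 mm and grips with 3 to 60 N. Pads are 19 mm wide; open, the fingers measure 130 mm over their backs; the gripper's body (75 mm by 190 mm) begins 47 mm behind the grasp point.
Start: joints at [-1.415, 0.342, 1.524, -0, 1.275, -0.146], TCP at [156.073, -501.284, 226.741] pointing down, gripper open.
Joint ranges: [-2.53, 2.53], [-0.77, 2.02], [0.04, 2.7], [-1, 4.14], [0.28, 2.66], [-3.11, 3.11]. Speed limits (rad/s): [2.57, 2.57, 3.14, 3.14, 3.14, 3.14].

INTERFACE

Orientations are given as [roll, pitch, yaw] about the fixed x, y, z axes, in that order (R = Rz(yaw) Ry(pitch) Rx(roll)).
In Python, from plant import bot gives the robot as it stands. The module is installed in compiled form; this text tells all that it offers.
- The arm moves only by the tool carry_out, never from a script. Its argument "plan" is a list of rows, each an object of numbers: "tx", "ty", "tz": the shift along the world's x, y, z in mm; "rx", "ry", "rz": the turn, a rotation vector about the world's x, y, z in rad. A call has 1 to 12 rows; each row shifts and turns the commanded pose from where the row before left it; what a row does not reach is not made up. A row lasts 1/10 s, in which the tool goes at most 50 mm and 8.59 degrees, less where a joint would pass 70% of its speed; a pose out of reach is approached as far as the arm can. A call with a gripper value outside its range is refused whole. "gripper" is the closure, from 0 (fully open) to 1 (shut), set as the call begins (left out, the last holds). The fingers move at their own pace and stop on an object; the grip force is fixed at half the most. Time passes only in rows, so rows that do not move let the fingers close. It gives the time, the measured TCP pose, the force, the opening and the grip force at its end, in the units of the state.
- bot.get_obs(): the state, without advancing time (a new reading comes with each control period).
- bot.capture(name): name is "scene" or "top" or "wrist"; returns the picture (384x512x3 uint8, red, green, blue); there is no depth.
- bot.camera_model(name): a dict with "camera_matrix" (3x3 intrinsics, pixels), "R" (3x3) and "t" (3): a world point X has camera coordinates R X + t. Camera axes: x right, y down, z forward; pixel columns grow to the right and rows downward; lengths in mm; the calibration is good to about 2 mm. A picture is of the moment at which its call begins: read the wrist's pose just before it. camera_model takes no time and is no camera call; for the wrist camera it gives the pose at the moment of the call.
- bot.close_job(): hands the job in; it is judged then, once.
The state is a dict: "time": time; "joint_positions": joint angles; "dq": joint speeds; "tau": joint torques, N m; "tool_pos": TCP position; "tcp_rot": TCP orientation; "contact_force": force on the tool from outside, world axes, zero at the start; "moment": the same for the moment, N m; "grip_width": finger opening in mm; "finger_force": force on a finger pad.
Only numpy, scipy, OpenCV 4.12 (cv2) and the standard library are available. Lean on these libraries where they do the work, as an engineer would, in place of code of your own. Each camera call takes 0.05 s, during which the arm holds its last target. There are 200 camera calls.

## Working session

There is one attempt and no reset: what is moved stays moved. The work goes in short steps, Python scripts to look and compute and a tool call to move; the robot and the scene stay as the last step left them, time stands still between calls to the robot, and variables do not carry over. Pictures are saved under pics/ and viewed, at most 10 in all, crops included, and the job is handed in when it is done.

Besides the shell and the picture viewer there is one more tool, called after "Request:" as a command line: name --argument value ..., lists and objects as JSON in quotes. carry_out: Moves the arm, as the interface text tells. Its arguments: {"type":"object","properties":{"plan":{"type":"array"},"gripper":{"type":"number"}},"required":["plan"]}

```bash
mkdir -p pics; python3 - <<'E'
from plant import bot
import cv2,numpy as np
o=bot.get_obs();print({k:o[k] for k in('time','tool_pos','tcp_rot','grip_width')},bot.grip_point_offset)
for n in('scene','top'):
    im=bot.capture(n);cv2.imwrite(f'pics/{n}0.png',im[...,::-1]);m=bot.camera_model(n);print(n,m['camera_matrix'],m['R'],m['t'])
E
```

```text
{'time': 0.0, 'tool_pos': array([ 156.0002655 , -500.85861993,  226.04754182]), 'tcp_rot': array([-3.14005729e+00, -2.31436025e-04,  3.01822953e-01]), 'grip_width': 91.64176679478116} 18.8
scene [[420.72895826   0.         249.14282463]
 [  0.         420.72895826 191.69985453]
 [  0.           0.           1.        ]] [[ 7.03932107e-01  7.10267219e-01  2.58462480e-04]
 [ 6.09494510e-01 -6.03871302e-01 -5.13669050e-01]
 [-3.64686209e-01  3.61745668e-01 -8.57988368e-01]] [-405.80992588 -292.76513262 1492.42279552]
top [[387.2192502    0.         256.01617422]
 [  0.         387.2192502  184.27796677]
 [  0.           0.           1.        ]] [[-1.78673970e-02 -9.99839003e-01 -1.65050231e-03]
 [-9.97099033e-01  1.79405413e-02 -7.39706368e-02]
 [ 7.39883387e-02  3.24051530e-04 -9.97259054e-01]] [  31.23065756  572.99589736 1440.95172754]
```

View pics/scene0.png

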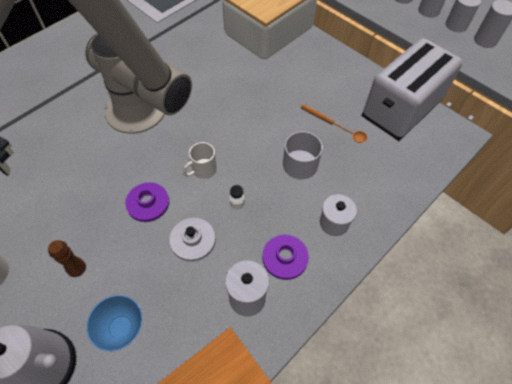

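View pics/top0.png

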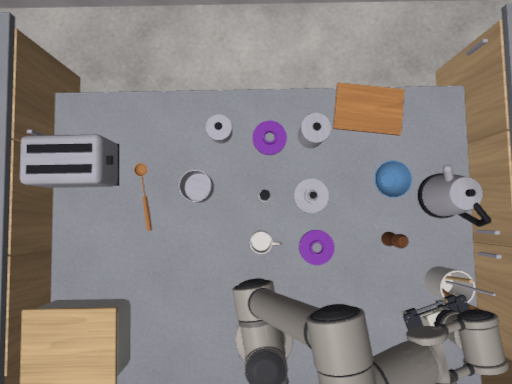

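The scene view shows the steel lid pair with a black knob at scene (192,238) / top (312,196). The purple look-alikes are at scene (147,201) and (286,257), and top (316,247) and (270,138). The shut tins are at scene (340,212) and (247,285). The only open tin is at scene (302,155) / top (197,186). The steel nested pair fits because its knob stands through a neck and its lid lies low on the worktop. I'll confirm that in a crop and measure.

```bash
cat > h.py <<'E'
import numpy as np,cv2
from plant import bot
def ray(m,uv):
    R=np.array(m['R']);c=-R.T@np.array(m['t']);d=R.T@np.linalg.inv(m['camera_matrix'])@np.array([uv[0],uv[1],1.]);return c,d
def plane(m,uv,z):
    c,d=ray(m,uv);return c+d*(z-c[2])/d[2]
def tri(ms,uvs):
    A=np.zeros((3,3));b=np.zeros(3);L=[]
    for m,uv in zip(ms,uvs):
        c,d=ray(m,uv);d/=np.linalg.norm(d);P=np.eye(3)-np.outer(d,d);A+=P;b+=P@c;L.append((P,c))
    x=np.linalg.solve(A,b);return x,[float(np.linalg.norm(P@(x-c))) for P,c in L]
def proj(m,X):
    q=m['camera_matrix']@(np.array(m['R'])@np.array(X,float)+m['t']);return q[:2]/q[2]
def blob(mask,near,r):
    """centroid and area of the biggest blob whose centroid is within r px of near"""
    n,l,s,c=cv2.connectedComponentsWithStats(mask.astype(np.uint8))
    k=[i for i in range(1,n) if np.hypot(*(c[i]-near))<r]
    i=max(k,key=lambda i:s[i,4]);return c[i],s[i]
E
python3 - <<'E'
from h import *
S=cv2.imread('pics/scene0.png');T=cv2.imread('pics/top0.png')
ms,mt=bot.camera_model('scene'),bot.camera_model('top')
crop=lambda I,u,v:cv2.resize(I[v-32:v+32,u-32:u+32],(390,290*390//290),interpolation=cv2.INTER_CUBIC)
a=np.hstack([crop(S,192,238),crop(S,302,155)]);b=np.hstack([crop(T,312,196),crop(T,197,186)])
cv2.imwrite('pics/crop.png',cv2.resize(np.vstack([a,b]),(600,600)))
gs,gt=S.max(2),T.max(2)
ks,s1=blob(gs<70,(191,232),10);kt,s2=blob(gt<70,(312,196),8)
print('knob',ks,s1,kt,s2,tri([ms,mt],[ks,kt]),plane(ms,ks,64),plane(mt,kt,64))
# whole lid: brighter than the counter, outer edge at skirt/plate ~ z 4..23
for n,I,m,p,z in(('s',S,ms,(192,238),23),('t',T,mt,(312,196),23)):
    c,s=blob(I.min(2)>150,p,8);print('lid',n,c,s,plane(m,c,z))
for n,I,m,p in(('s',S,ms,(302,155)),('t',T,mt,(197,186))):
    print(n,I[p[1],p[0]-30:p[0]+31].max(1),I[p[1]-30:p[1]+31,p[0]].max(1))
E
```

```text
knob [190.17647059 231.51470588] [186 227  10  10  68] [312.6875  194.53125] [310 192   7   6  32] (array([ 529.19813124, -186.27082657,   59.34720524]), [0.03814807265825591, 0.03814807265809299]) [ 531.3043947  -187.29358943   64.        ] [ 528.96603487 -185.62414829   64.        ]
lid s [191.68475658 238.00399042] [ 169  217   46   42 1253] [ 531.68662289 -188.38309855   23.        ]
lid t [310.97269625 195.28555176] [294 178  35  35 879] [ 528.08711066 -185.06282772   23.        ]
s [144 146 142 143 144 140 141 143 142 141 138 111  81  73  73  85 114 151
 181 188 189 193 191 192 191 192 189 187 190 193 192 191 194 196 193 192
 193 192 189 180 155 117  85  79  83 107 126 129 119 128 141 141 143 141
 140 141 140 142 141 137 135] [145 144 144 144 139 151 157 129  96  90  90  91  91  88  92  89  91  89
  84  90  94  94  93  90  94 131 178 190 190 192 192 192 188 189 196 186
 144 105  93  94  92  95  97  95  92  91  90  92  91  88  90  93  95  99
 119 136 144 143 140 139 141]
t [145 145 145 146 149 147 148 148 150 148 146 155 139  87  74  75  77 115
 164 183 183 183 183 182 182 182 182 182 181 181 183 184 183 185 184 184
 184 182 183 184 184 183 182 161 108  77  98 135 149 149 149 149 149 150
 150 151 150 150 149 150 150] [149 149 153 150 149 150 150 150 150 150 153 151 151 159 167 100 108 139
 182 181 183 183 182 178 179 181 183 182 182 184 183 183 183 183 184 183
 184 184 184 183 183 182 182 176 165 163 124 149 150 149 149 149 149 149
 151 150 151 152 150 149 151]
```

View pics/crop.png

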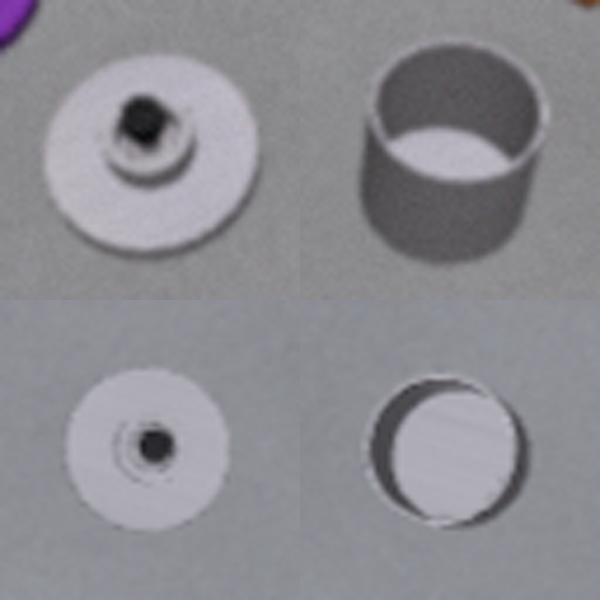

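The crop confirms it. On the left is the steel disc with a neck and the black knob through it, which is the nested pair, with the knob near (530,-187). On the right is the open tin, with its rim centre near scene (304,146.5) / top (195.3,185.8). I'm moving above the lids.

Request:
carry_out --plan '[{"tx": 15, "ty": 12}, {"tx": 30, "ty": 25}, {"tx": 36, "ty": 30}, {"tx": 36, "ty": 30}, {"tx": 36, "ty": 30}, {"tx": 36, "ty": 30}, {"tx": 36, "ty": 30}, {"tx": 36, "ty": 30}, {"tx": 36, "ty": 30}, {"tx": 36, "ty": 30}, {"tx": 26, "ty": 25}, {"tx": 15, "ty": 12}]' --gripper 0

```text
invalid input at $.plan[0]: expected keys tx, ty, tz, rx, ry, rz
```

Request:
carry_out --plan '[{"tz": 0}, {"tz": 0}]'

```text
invalid input at $.plan[0]: expected keys tx, ty, tz, rx, ry, rz
```

```bash
python3 - <<'E'
from h import *
ms,mt=bot.camera_model('scene'),bot.camera_model('top')
print('tin',tri([ms,mt],[(304.1,146.5),(195.3,185.8)]),plane(ms,(304.1,146.5),100),plane(mt,(195.3,185.8),100))
o=bot.get_obs();print(o['time'],o['tool_pos'],o['tcp_rot'],o['joint_positions'])
m=bot.camera_model('wrist');im=bot.capture('wrist');cv2.imwrite('pics/w1.png',im[...,::-1])
np.savez('w1',**m)
print(-m['R'].T@m['t'],proj(m,[530,-187,64]),m['camera_matrix'][0,0])
E
```

```text
tin (array([568.79547467, 241.39867237,  91.24546223]), [2.9515150241130392, 2.951515024112998]) [574.3326098 238.1124715 100.       ] [566.07172132 237.87387948 100.        ]
0.1 [ 156.00180487 -500.92300246  226.12814619] [-3.14026213e+00 -1.73125169e-04  3.01775397e-01] [-1.41501386e+00  3.42650157e-01  1.52488657e+00 -2.32836035e-05
  1.27539748e+00 -1.45986253e-01]
[ 223.3488717  -480.4564867   384.84841732] [ -23.14557584 -477.41551603] 311.1017495534628
```

View pics/w1.png

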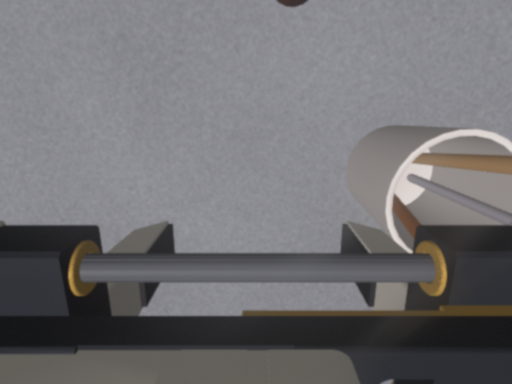

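The wrist view shows only the utensil crock on the right, around (470,190). No move was made because each row needs all six keys. The wrist camera sits about 70 mm ahead of the TCP, so I'll stop short to put the lid under it.

Request:
carry_out --plan '[{"tx": 14, "ty": 14, "tz": 0, "rx": 0, "ry": 0, "rz": 0}, {"tx": 26, "ty": 26, "tz": 0, "rx": 0, "ry": 0, "rz": 0}, {"tx": 30, "ty": 28, "tz": 0, "rx": 0, "ry": 0, "rz": 0}, {"tx": 30, "ty": 28, "tz": 0, "rx": 0, "ry": 0, "rz": 0}, {"tx": 30, "ty": 28, "tz": 0, "rx": 0, "ry": 0, "rz": 0}, {"tx": 30, "ty": 28, "tz": 0, "rx": 0, "ry": 0, "rz": 0}, {"tx": 30, "ty": 28, "tz": 0, "rx": 0, "ry": 0, "rz": 0}, {"tx": 30, "ty": 28, "tz": 0, "rx": 0, "ry": 0, "rz": 0}, {"tx": 30, "ty": 28, "tz": 0, "rx": 0, "ry": 0, "rz": 0}, {"tx": 26, "ty": 26, "tz": 0, "rx": 0, "ry": 0, "rz": 0}, {"tx": 20, "ty": 20, "tz": 0, "rx": 0, "ry": 0, "rz": 0}, {"tx": 10, "ty": 12, "tz": 0, "rx": 0, "ry": 0, "rz": 0}]' --gripper 0

```text
time: 1.35
tool_pos: [463.4, -205.4, 226.4]
tcp_rot: [-3.141, -0.0, 0.304]
contact_force: [-1.2, 0.5, 0.5]
grip_width: 91.9
finger_force: 0.0
```

Request:
carry_out --plan '[{"tx": 0, "ty": 0, "tz": 0, "rx": 0, "ry": 0, "rz": 0}, {"tx": 0, "ty": 0, "tz": 0, "rx": 0, "ry": 0, "rz": 0}]'

```text
time: 1.55
tool_pos: [461.8, -207.3, 226.5]
tcp_rot: [-3.141, 0.001, 0.303]
contact_force: [0.7, -0.9, -0.5]
grip_width: 91.7
finger_force: 0.0
```

```bash
cat > w.py <<'E'
from h import *
import sys
def shot(name):
    o=bot.get_obs();m=bot.camera_model('wrist');im=bot.capture('wrist')[...,::-1].copy();cv2.imwrite(f'pics/{name}.png',im)
    print('t',o['time'],'tcp',o['tool_pos'],o['tcp_rot'],'F',o['contact_force'],'w',o['grip_width']);return m,im
E
python3 - <<'E'
from w import *
m,im=shot('w2')
for n,z in(('knob',64),('neck',49)):print(n,proj(m,[530,-187,z]))
p=proj(m,[530,-187,74]);
c,s=blob(im.max(2)<70,p,40);print(c,s,plane(m,c,72))
c,s=blob(im.min(2)>140,p,60);print('lid',c,s,plane(m,c,23))
E
```

```text
t 1.55 tcp [ 461.79040342 -207.32322005  226.48470198] [-3.14147465e+00  7.51427589e-04  3.02648630e-01] F [ 0.74402042 -0.86476565 -0.4543389 ] w 91.68690949900065
knob [257.56634257 105.47149878]
neck [257.53709964 105.50155064]Traceback (most recent call last):
  File "<stdin>", line 5, in <module>
  File "h.py", line 18, in blob
    i=max(k,key=lambda i:s[i,4]);return c[i],s[i]
ValueError: max() iterable argument is empty
```

View pics/w2.png

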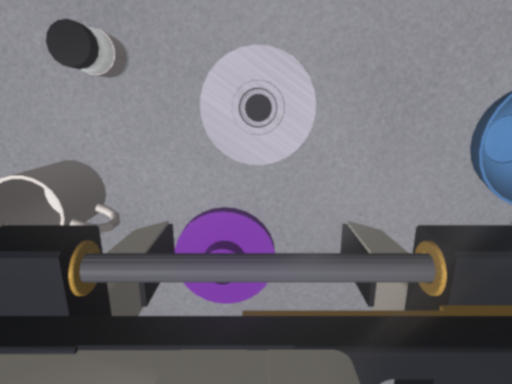

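The wrist view shows the steel lid centred at about (258,105) with the dark knob at (258,107). The purple lid is at (225,255), partly under the fingers. The mug is at (40,215) and the jar at (75,47). Now measuring the knob and lid centres in this view.

```bash
python3 - <<'E'
from w import *
im=cv2.imread('pics/w2.png');m=bot.camera_model('wrist');p=np.array([258,106.])
print(im[106,195:322:2].max(1))
sub=im[85:127,238:279].max(2)
t,mk=cv2.threshold(sub,0,255,cv2.THRESH_BINARY_INV+cv2.THRESH_OTSU)
c,s=blob(mk>0,(20,21),9);c=c+[238,85];print('knob',t,c,s,plane(m,c,74))
S=cv2.morphologyEx((im.min(2)>135).astype(np.uint8),cv2.MORPH_OPEN,np.ones((3,3)))
cn=[k for k in cv2.findContours(S,cv2.RETR_EXTERNAL,cv2.CHAIN_APPROX_NONE)[0] if cv2.pointPolygonTest(k,(258,80),False)>0][0]
e=cv2.fitEllipse(cn);print('lid',e,plane(m,e[0],19))
q=[plane(m,(e[0][0]+s*e[1][0]/2,e[0][1]),23)for s in(-1,1)];print('diam',np.linalg.norm(q[0]-q[1]))
E
```

```text
[150 148 160 189 193 193 192 189 189 192 196 198 198 198 195 193 195 195
 190 188 190 182 125 164 175 118  75  74  74  75  74  74  74  74  74  74
  75  76 122 185 171 162 191 191 177 188 192 192 192 195 196 195 193 194
 196 198 197 196 193 193 181 153 149 148]
knob 124.0 [257.88561525 107.31889081] [  7   9  27  28 577] [ 528.24993732 -188.28068027   74.        ]
lid ((272.3280029296875, 112.41726684570312), (265.0002746582031, 565.8836059570312), 90.14459991455078) [ 527.64938    -205.91378297   19.        ]
diam 299.186181928639
```

Request:
carry_out --plan '[{"tx": 14, "ty": 4, "tz": 0, "rx": 0, "ry": 0, "rz": 0}, {"tx": 20, "ty": 6, "tz": 0, "rx": 0, "ry": 0, "rz": 0}, {"tx": 20, "ty": 6, "tz": -10, "rx": 0, "ry": 0, "rz": 0}, {"tx": 12.7, "ty": 3.3, "tz": -20, "rx": 0, "ry": 0, "rz": 0}, {"tx": 0, "ty": 0, "tz": -25, "rx": 0, "ry": 0, "rz": 0}, {"tx": 0, "ty": 0, "tz": -25, "rx": 0, "ry": 0, "rz": 0}, {"tx": 0, "ty": 0, "tz": -25, "rx": 0, "ry": 0, "rz": 0}, {"tx": 0, "ty": 0, "tz": -20, "rx": 0, "ry": 0, "rz": 0}, {"tx": 0, "ty": 0, "tz": -15, "rx": 0, "ry": 0, "rz": 0}, {"tx": 0, "ty": 0, "tz": -10, "rx": 0, "ry": 0, "rz": 0}, {"tx": 0, "ty": 0, "tz": 0, "rx": 0, "ry": 0, "rz": 0}, {"tx": 0, "ty": 0, "tz": 0, "rx": 0, "ry": 0, "rz": 0}]'

```text
time: 2.8
tool_pos: [529.2, -188.4, 77.2]
tcp_rot: [3.141, -0.001, 0.301]
contact_force: [-0.2, 0.1, 1.4]
grip_width: 91.6
finger_force: 0.0
```

```bash
python3 - <<'E'
from w import *
m,im=shot('w3')
mt=bot.camera_model('top');T=bot.capture('top')
# tin rim in the top view: bright ring/dark wall against counter -> fit on the deviation from counter
G=T.max(2).astype(int)[150:225,160:235]
D=(abs(cv2.medianBlur(G.astype(np.uint8),3).astype(int)-149)>14).astype(np.uint8)
cn=max(cv2.findContours(cv2.morphologyEx(D,cv2.MORPH_CLOSE,np.ones((5,5))),0,1)[0],key=cv2.contourArea)
(x,y),r=cv2.minEnclosingCircle(cn);print('tin',x+160,y+150,r,cv2.fitEllipse(cn),plane(mt,(x+160,y+150),100))
E
```

```text
t 2.8 tcp [ 529.21050183 -188.39193406   77.16563299] [ 3.14099227e+00 -5.28497300e-04  3.01304560e-01] F [-0.22694226  0.1257793   1.36796087] w 91.64785191550347
tin 196.8513526916504 185.8405418395996 17.283552169799805 ((36.725929260253906, 36.23343276977539), (29.020936965942383, 34.901912689208984), 109.57392883300781) [565.82686072 232.33273402 100.        ]
```

Request:
carry_out --plan '[{"tx": 0, "ty": 0, "tz": -10, "rx": 0, "ry": 0, "rz": 0}, {"tx": 0, "ty": 0, "tz": -9, "rx": 0, "ry": 0, "rz": 0}, {"tx": 0, "ty": 0, "tz": -5, "rx": 0, "ry": 0, "rz": 0}, {"tx": 0, "ty": 0, "tz": 0, "rx": 0, "ry": 0, "rz": 0}, {"tx": 0, "ty": 0, "tz": 0, "rx": 0, "ry": 0, "rz": 0}]'

```text
time: 3.4
tool_pos: [528.7, -188.0, 52.5]
tcp_rot: [-3.141, 0.0, 0.302]
contact_force: [-0.2, -0.6, 0.1]
grip_width: 91.8
finger_force: 0.0
```

Request:
carry_out --plan '[{"tx": 0, "ty": 0, "tz": 0, "rx": 0, "ry": 0, "rz": 0}, {"tx": 0, "ty": 0, "tz": 0, "rx": 0, "ry": 0, "rz": 0}, {"tx": 0, "ty": 0, "tz": 0, "rx": 0, "ry": 0, "rz": 0}, {"tx": 0, "ty": 0, "tz": 0, "rx": 0, "ry": 0, "rz": 0}, {"tx": 0, "ty": 0, "tz": 0, "rx": 0, "ry": 0, "rz": 0}, {"tx": 0, "ty": 0, "tz": 0, "rx": 0, "ry": 0, "rz": 0}, {"tx": 0, "ty": 0, "tz": 0, "rx": 0, "ry": 0, "rz": 0}, {"tx": 0, "ty": 0, "tz": 0, "rx": 0, "ry": 0, "rz": 0}]' --gripper 1

```text
time: 4.2
tool_pos: [528.8, -188.0, 52.7]
tcp_rot: [3.141, 0.0, 0.302]
contact_force: [-0.5, -0.1, 0.4]
grip_width: 32.4
finger_force: 0.0
```

Request:
carry_out --plan '[{"tx": 0, "ty": 0, "tz": 0, "rx": 0, "ry": 0, "rz": 0}, {"tx": 0, "ty": 0, "tz": 0, "rx": 0, "ry": 0, "rz": 0}, {"tx": 0, "ty": 0, "tz": 0, "rx": 0, "ry": 0, "rz": 0}, {"tx": 0, "ty": 0, "tz": 0, "rx": 0, "ry": 0, "rz": 0}]'

```text
time: 4.6
tool_pos: [528.7, -187.8, 52.7]
tcp_rot: [-3.141, 0.0, 0.302]
contact_force: [-0.1, 1.4, 0.8]
grip_width: 24.8
finger_force: 30.0
```

Request:
carry_out --plan '[{"tx": 0, "ty": 0, "tz": 2, "rx": 0, "ry": 0, "rz": 0}, {"tx": 0, "ty": 0, "tz": 4, "rx": 0, "ry": 0, "rz": 0}, {"tx": 0, "ty": 0, "tz": 6, "rx": 0, "ry": 0, "rz": 0}, {"tx": 0, "ty": 0, "tz": 6, "rx": 0, "ry": 0, "rz": 0}, {"tx": 0, "ty": 0, "tz": 2, "rx": 0, "ry": 0, "rz": 0}, {"tx": 0, "ty": 0, "tz": 0, "rx": 0, "ry": 0, "rz": 0}, {"tx": 0, "ty": 0, "tz": 0, "rx": 0, "ry": 0, "rz": 0}]'

```text
time: 5.3
tool_pos: [528.7, -188.0, 72.7]
tcp_rot: [3.142, 0.0, 0.302]
contact_force: [0.2, 0.2, -5.3]
grip_width: 25.2
finger_force: 30.0
```

The wrist force is 5.3 N, so both lids are held. I'll raise them clear and travel to a viewing pose short of the tin.

Request:
carry_out --plan '[{"tx": 0, "ty": 0, "tz": 8, "rx": 0, "ry": 0, "rz": 0}, {"tx": 0, "ty": 0, "tz": 16, "rx": 0, "ry": 0, "rz": 0}, {"tx": 0, "ty": 0, "tz": 20, "rx": 0, "ry": 0, "rz": 0}, {"tx": 0, "ty": 0, "tz": 20, "rx": 0, "ry": 0, "rz": 0}, {"tx": 0, "ty": 0, "tz": 20, "rx": 0, "ry": 0, "rz": 0}, {"tx": 0, "ty": 0, "tz": 20, "rx": 0, "ry": 0, "rz": 0}, {"tx": 0, "ty": 6, "tz": 10, "rx": 0, "ry": 0, "rz": 0}, {"tx": 0, "ty": 12, "tz": 6, "rx": 0, "ry": 0, "rz": 0}, {"tx": 0, "ty": 18, "tz": 0, "rx": 0, "ry": 0, "rz": 0}, {"tx": 0, "ty": 24, "tz": 0, "rx": 0, "ry": 0, "rz": 0}, {"tx": -1, "ty": 28, "tz": 0, "rx": 0, "ry": 0, "rz": 0}, {"tx": -4, "ty": 28, "tz": 0, "rx": 0, "ry": 0, "rz": 0}]'

```text
time: 6.5
tool_pos: [522.9, -69.3, 191.5]
tcp_rot: [-3.14, 0.002, 0.302]
contact_force: [-0.1, -0.5, -5.2]
grip_width: 25.0
finger_force: 30.0
```

Request:
carry_out --plan '[{"tx": -5, "ty": 28, "tz": 0, "rx": 0, "ry": 0, "rz": 0}, {"tx": -6, "ty": 28, "tz": 0, "rx": 0, "ry": 0, "rz": 0}, {"tx": -6, "ty": 28, "tz": 0, "rx": 0, "ry": 0, "rz": 0}, {"tx": -6, "ty": 28, "tz": 0, "rx": 0, "ry": 0, "rz": 0}, {"tx": -6, "ty": 28, "tz": 0, "rx": 0, "ry": 0, "rz": 0}, {"tx": -6, "ty": 28, "tz": 0, "rx": 0, "ry": 0, "rz": 0}, {"tx": -6, "ty": 28, "tz": 0, "rx": 0, "ry": 0, "rz": 0}, {"tx": -5, "ty": 28, "tz": 0, "rx": 0, "ry": 0, "rz": 0}, {"tx": -3, "ty": 26, "tz": 0, "rx": 0, "ry": 0, "rz": 0}, {"tx": -2, "ty": 18, "tz": 0, "rx": 0, "ry": 0, "rz": 0}, {"tx": -1, "ty": 10, "tz": 0, "rx": 0, "ry": 0, "rz": 0}, {"tx": 0, "ty": 2, "tz": 0, "rx": 0, "ry": 0, "rz": 0}]'

```text
time: 7.7
tool_pos: [470.6, 209.4, 192.0]
tcp_rot: [-3.141, 0.002, 0.304]
contact_force: [-0.0, -0.3, -5.5]
grip_width: 25.0
finger_force: 30.0
```

Request:
carry_out --plan '[{"tx": 0, "ty": 0, "tz": 0, "rx": 0, "ry": 0, "rz": 0}, {"tx": 0, "ty": 0, "tz": 0, "rx": 0, "ry": 0, "rz": 0}, {"tx": 0, "ty": 0, "tz": 0, "rx": 0, "ry": 0, "rz": 0}]'

```text
time: 8.0
tool_pos: [471.9, 207.2, 192.7]
tcp_rot: [3.141, 0.0, 0.301]
contact_force: [0.6, -1.1, -5.3]
grip_width: 25.1
finger_force: 30.0
```

```bash
python3 - <<'E'
from w import *
m,im=shot('w4')
np.savez('w4',**m)
print(proj(m,[569,238,100]))
E
```

```text
t 8.0 tcp [471.8948078  207.23355828 192.68786748] [3.14130275e+00 2.33980031e-04 3.00615200e-01] F [ 0.57774588 -1.10990835 -5.3119536 ] w 25.11565152482366
[255.60679816  63.06993196]
```

View pics/w4.png

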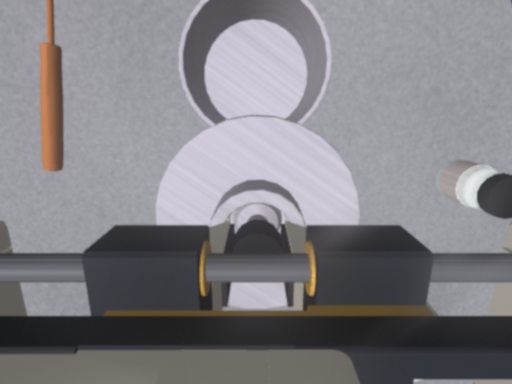

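The view shows the tin's mouth centred near (255,58), with the held outer lid's front arc below it from about (156,212) to (358,212). The spoon is at (50,100) and the jar at (485,190). Next I'll fit the rim circle.

```bash
python3 - <<'E'
from w import *
from scipy.optimize import least_squares
m=dict(np.load('w4.npz'));im=cv2.GaussianBlur(cv2.imread('pics/w4.png'),(0,0),1).max(2).astype(float)
print(im[58,168:200].round(),im[58,312:344].round())
c0=np.array([255.,58.])
def prof(a,r):
    p=(c0+np.outer(r,[np.cos(a),np.sin(a)])).astype(np.float32);return cv2.remap(im.astype(np.float32),p[None,:,0],p[None,:,1],cv2.INTER_LINEAR)[0],p
def fit(c0,r,sgn,angs):
    P=[]
    for a in angs:
        v,p=prof(a,r)
        if (p[:,1]<2).any():continue
        g=sgn*np.gradient(v);P.append(p[g.argmax()])
    P=np.array(P);f=lambda x:np.hypot(P[:,0]-x[0],P[:,1]-x[1])-x[2]
    s=least_squares(f,[*c0,70],loss='soft_l1',f_scale=.5);return s.x,np.abs(f(s.x)).mean(),len(P)
ang=np.radians(np.r_[-40:48:2,132:222:2])
for n,r in(('inner dark->bright',np.arange(60,74,.25)),):
    x,e,k=fit(c0,r,1,ang);print(n,x,e,k,plane(m,x[:2],100),'radius mm',x[2]*(-(m['R'].T@m['t'])[2]-100)/m['camera_matrix'][0,0])
# triangulated height by radius
cz=-(m['R'].T@m['t'])[2];print('cam z',cz,m['R'][2])
E
```

```text
[164. 164. 162. 160. 158. 158. 159. 161. 164. 169. 180. 193. 198. 189.
 165. 132. 106.  94.  90.  90.  90.  90.  90.  90.  90.  91.  91.  92.
  92.  92.  92.  92.] [140. 140. 140. 139. 139. 138. 139. 140. 140. 140. 140. 140. 142. 149.
 165. 185. 198. 201. 194. 182. 172. 167. 165. 164. 163. 162. 163. 164.
 166. 166. 166. 166.]
inner dark->bright [254.40497409  59.083043    72.51985318] 0.47465891757653816 89 [571.39800028 239.68302158 100.        ] radius mm 58.59771431933115
cam z 351.37739041058944 [-0.25103069 -0.07896004 -0.96475329]
```

```bash
cat > rim.py <<'E'
from w import *
from scipy.optimize import least_squares
def rimfit(m,im,c,rad,z,angs,span,sgn):
    """edge of brightness along world radii at height z; circle fit (mm)"""
    im=cv2.GaussianBlur(im,(0,0),1).max(2).astype(np.float32);P=[]
    r=np.arange(rad-span,rad+span,.2)
    for a in angs:
        W=[[c[0]+q*np.cos(a),c[1]+q*np.sin(a),z] for q in r]
        p=np.float32([proj(m,w) for w in W])
        if p.min()<2 or p[:,0].max()>509: continue
        v=cv2.remap(im,p[None,:,0],p[None,:,1],cv2.INTER_LINEAR)[0]
        g=sgn*np.gradient(v);P.append(W[g.argmax()][:2])
    P=np.array(P);f=lambda x:np.hypot(P[:,0]-x[0],P[:,1]-x[1])-x[2]
    s=least_squares(f,[*c,rad],loss='soft_l1',f_scale=.5);return s.x,np.abs(f(s.x)).mean(),len(P)
E
python3 - <<'E'
from rim import *
m=dict(np.load('w4.npz'));im=cv2.imread('pics/w4.png')
# image-right = world -y rotated by yaw .3: sides at yaw±90°
y=.3;an=np.r_[np.arange(50,122,2),np.arange(-122,-50,2)]
c=np.array([571.,239.])
for k in range(3):
    x,e,n=rimfit(m,im,c,54,100,y+np.radians(an),5,1);c=x[:2]
    print('inner',x,e,n)
for k in range(2):
    x,e,n=rimfit(m,im,c,58,100,y+np.radians(an),3,-1);print('outer',x,e,n)
E
```

```text
inner [568.2795821  238.73807026  54.01787701] 0.13783676529137523 72
inner [568.20815054 238.69438588  54.07237932] 0.1489290519242616 72
inner [568.13069513 238.69842123  54.04210863] 0.14894543479770236 72
outer [568.26915617 238.85052296  57.40551563] 0.18702093180825485 72
outer [568.26915617 238.85052296  57.40551563] 0.18702093180825485 72
```

The rim fit gives an inner radius of 54.0 mm, which matches 108/2, with the centre at (568.2, 238.7). I'm moving over it and coming down to just above the mouth.

Request:
carry_out --plan '[{"tx": 8, "ty": 3, "tz": 0, "rx": 0, "ry": 0, "rz": 0}, {"tx": 16, "ty": 5, "tz": 0, "rx": 0, "ry": 0, "rz": 0}, {"tx": 20, "ty": 7, "tz": 0, "rx": 0, "ry": 0, "rz": 0}, {"tx": 20, "ty": 7, "tz": 0, "rx": 0, "ry": 0, "rz": 0}, {"tx": 18, "ty": 6, "tz": -2, "rx": 0, "ry": 0, "rz": 0}, {"tx": 10, "ty": 3, "tz": -6, "rx": 0, "ry": 0, "rz": 0}, {"tx": 4.8, "ty": 0.7, "tz": -10, "rx": 0, "ry": 0, "rz": 0}, {"tx": 0, "ty": 0, "tz": -10, "rx": 0, "ry": 0, "rz": 0}, {"tx": 0, "ty": 0, "tz": -7, "rx": 0, "ry": 0, "rz": 0}, {"tx": 0, "ty": 0, "tz": -3, "rx": 0, "ry": 0, "rz": 0}, {"tx": 0, "ty": 0, "tz": 0, "rx": 0, "ry": 0, "rz": 0}, {"tx": 0, "ty": 0, "tz": 0, "rx": 0, "ry": 0, "rz": 0}]'

```text
time: 9.25
tool_pos: [568.6, 239.8, 155.2]
tcp_rot: [3.141, -0.001, 0.302]
contact_force: [-0.5, 0.2, -5.9]
grip_width: 24.8
finger_force: 30.0
```

Request:
carry_out --plan '[{"tx": 0, "ty": 0, "tz": -2, "rx": 0, "ry": 0, "rz": 0}, {"tx": 0, "ty": 0, "tz": -2, "rx": 0, "ry": 0, "rz": 0}, {"tx": 0, "ty": 0, "tz": -2, "rx": 0, "ry": 0, "rz": 0}, {"tx": 0, "ty": 0, "tz": -2, "rx": 0, "ry": 0, "rz": 0}, {"tx": 0, "ty": 0, "tz": -1, "rx": 0, "ry": 0, "rz": 0}, {"tx": 0, "ty": 0, "tz": 0, "rx": 0, "ry": 0, "rz": 0}]'

```text
time: 9.85
tool_pos: [568.4, 239.7, 145.4]
tcp_rot: [3.141, 0.001, 0.302]
contact_force: [0.3, -1.0, -5.2]
grip_width: 25.2
finger_force: 30.0
```

Request:
carry_out --plan '[{"tx": 0.2, "ty": -0.7, "tz": -1, "rx": 0, "ry": 0, "rz": 0}, {"tx": 0, "ty": 0, "tz": -1, "rx": 0, "ry": 0, "rz": 0}, {"tx": 0, "ty": 0, "tz": -1, "rx": 0, "ry": 0, "rz": 0}, {"tx": 0, "ty": 0, "tz": -1, "rx": 0, "ry": 0, "rz": 0}, {"tx": 0, "ty": 0, "tz": -1, "rx": 0, "ry": 0, "rz": 0}, {"tx": 0, "ty": 0, "tz": 0, "rx": 0, "ry": 0, "rz": 0}, {"tx": 0, "ty": 0, "tz": 0, "rx": 0, "ry": 0, "rz": 0}]'

```text
time: 10.55
tool_pos: [568.7, 239.0, 140.7]
tcp_rot: [3.141, 0.0, 0.302]
contact_force: [-0.4, -0.7, -5.6]
grip_width: 24.8
finger_force: 30.0
```

Request:
carry_out --plan '[{"tx": 0, "ty": 0, "tz": -0.5, "rx": 0, "ry": 0, "rz": 0}, {"tx": 0, "ty": 0, "tz": -0.5, "rx": 0, "ry": 0, "rz": 0}, {"tx": 0, "ty": 0, "tz": -0.5, "rx": 0, "ry": 0, "rz": 0}, {"tx": 0, "ty": 0, "tz": 0, "rx": 0, "ry": 0, "rz": 0}, {"tx": 0, "ty": 0, "tz": 0, "rx": 0, "ry": 0, "rz": 0}]'

```text
time: 11.05
tool_pos: [568.8, 239.0, 139.2]
tcp_rot: [3.142, 0.0, 0.302]
contact_force: [-0.4, -0.6, -6.0]
grip_width: 24.8
finger_force: 30.0
```

Request:
carry_out --plan '[{"tx": 0, "ty": 0, "tz": -0.4, "rx": 0, "ry": 0, "rz": 0}, {"tx": 0, "ty": 0, "tz": 0, "rx": 0, "ry": 0, "rz": 0}, {"tx": 0, "ty": 0, "tz": 0, "rx": 0, "ry": 0, "rz": 0}]'

```text
time: 11.35
tool_pos: [568.8, 239.0, 138.8]
tcp_rot: [3.142, 0.0, 0.302]
contact_force: [0.1, -0.3, -6.0]
grip_width: 25.1
finger_force: 30.0
```

Request:
carry_out --plan '[{"tx": 0, "ty": 0, "tz": -0.3, "rx": 0, "ry": 0, "rz": 0}, {"tx": 0, "ty": 0, "tz": 0, "rx": 0, "ry": 0, "rz": 0}, {"tx": 0, "ty": 0, "tz": 0, "rx": 0, "ry": 0, "rz": 0}]'

```text
time: 11.65
tool_pos: [568.8, 239.0, 138.8]
tcp_rot: [3.141, -0.0, 0.302]
contact_force: [-0.2, 0.1, -3.9]
grip_width: 24.8
finger_force: 30.0
```

Request:
carry_out --plan '[{"tx": 0, "ty": 0, "tz": -0.3, "rx": 0, "ry": 0, "rz": 0}, {"tx": 0, "ty": 0, "tz": 0, "rx": 0, "ry": 0, "rz": 0}, {"tx": 0, "ty": 0, "tz": 0, "rx": 0, "ry": 0, "rz": 0}]'

```text
time: 11.95
tool_pos: [568.8, 239.0, 138.7]
tcp_rot: [3.141, -0.0, 0.302]
contact_force: [-2.8, -0.7, 0.6]
grip_width: 24.9
finger_force: 30.0
```

The lids touched down at TCP z 138.7, exactly the seated height. Next I'll release the knob, check, and lower to the neck.

Request:
carry_out --plan '[{"tx": 0, "ty": 0, "tz": 0, "rx": 0, "ry": 0, "rz": 0}, {"tx": 0, "ty": 0, "tz": 0, "rx": 0, "ry": 0, "rz": 0}, {"tx": 0, "ty": 0, "tz": 0, "rx": 0, "ry": 0, "rz": 0}, {"tx": 0, "ty": 0, "tz": 0, "rx": 0, "ry": 0, "rz": 0}, {"tx": 0, "ty": 0, "tz": 0, "rx": 0, "ry": 0, "rz": 0}, {"tx": 0, "ty": 0, "tz": 0, "rx": 0, "ry": 0, "rz": 0}, {"tx": 0, "ty": 0, "tz": 0, "rx": 0, "ry": 0, "rz": 0}, {"tx": 0, "ty": 0, "tz": 0, "rx": 0, "ry": 0, "rz": 0}, {"tx": 0, "ty": 0, "tz": 0, "rx": 0, "ry": 0, "rz": 0}, {"tx": 0, "ty": 0, "tz": 0, "rx": 0, "ry": 0, "rz": 0}, {"tx": 0, "ty": 0, "tz": 0, "rx": 0, "ry": 0, "rz": 0}, {"tx": 0, "ty": 0, "tz": 0, "rx": 0, "ry": 0, "rz": 0}]' --gripper 0

```text
time: 13.15
tool_pos: [568.8, 239.0, 138.2]
tcp_rot: [3.142, -0.0, 0.302]
contact_force: [-0.2, -0.1, -0.4]
grip_width: 91.8
finger_force: 0.0
```

```bash
python3 - <<'E'
from w import *
m,im=shot('w5')
S=bot.capture('scene')[...,::-1];a=cv2.resize(S[100:200,250:350],(500,500),interpolation=cv2.INTER_CUBIC)
cv2.imwrite('pics/c5.png',np.hstack([cv2.resize(im,(300,225)),np.zeros((225,1,3),np.uint8)]) if 0 else cv2.hconcat([a,cv2.copyMakeBorder(cv2.resize(im,(300,225)),0,275,0,0,0)]))
E
```

```text
t 13.15 tcp [568.77653287 239.02963252 138.24465826] [ 3.14155143e+00 -3.14583748e-06  3.01734871e-01] F [-0.1776524  -0.11034424 -0.35824461] w 91.77114037141834
```

View pics/c5.png

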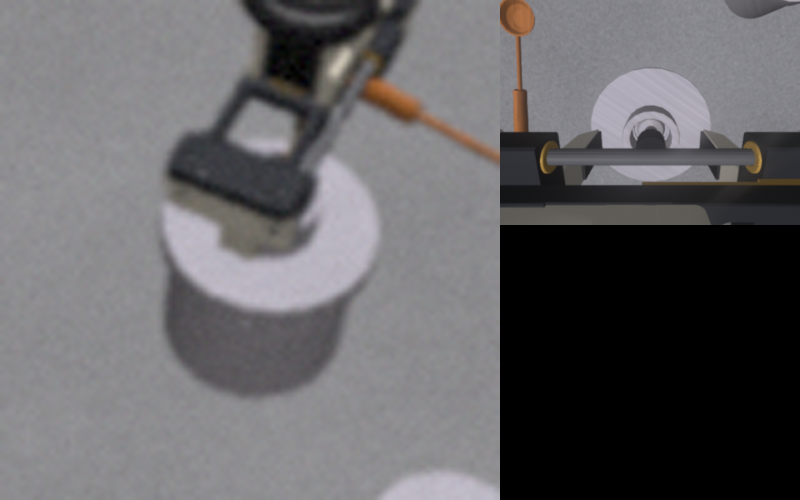

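The crop shows the lids sitting level on the tin. The outer lid is at crop (270,225) and the fingers are open around the knob and neck. I'm lowering the TCP to about 112, 3 mm above the plate, then closing on the neck.

Request:
carry_out --plan '[{"tx": 0, "ty": 0, "tz": -5, "rx": 0, "ry": 0, "rz": 0}, {"tx": 0, "ty": 0, "tz": -8, "rx": 0, "ry": 0, "rz": 0}, {"tx": 0, "ty": 0, "tz": -7, "rx": 0, "ry": 0, "rz": 0}, {"tx": 0, "ty": 0, "tz": -4, "rx": 0, "ry": 0, "rz": 0}, {"tx": 0, "ty": 0, "tz": -2, "rx": 0, "ry": 0, "rz": 0}, {"tx": 0, "ty": 0, "tz": 0, "rx": 0, "ry": 0, "rz": 0}, {"tx": 0, "ty": 0, "tz": 0, "rx": 0, "ry": 0, "rz": 0}]'

```text
time: 13.95
tool_pos: [568.9, 239.1, 112.4]
tcp_rot: [3.141, -0.0, 0.302]
contact_force: [-0.3, -0.8, 0.7]
grip_width: 91.9
finger_force: 0.0
```

Request:
carry_out --plan '[{"tx": 0, "ty": 0, "tz": 0, "rx": 0, "ry": 0, "rz": 0}, {"tx": 0, "ty": 0, "tz": 0, "rx": 0, "ry": 0, "rz": 0}, {"tx": 0, "ty": 0, "tz": 0, "rx": 0, "ry": 0, "rz": 0}, {"tx": 0, "ty": 0, "tz": 0, "rx": 0, "ry": 0, "rz": 0}, {"tx": 0, "ty": 0, "tz": 0, "rx": 0, "ry": 0, "rz": 0}, {"tx": 0, "ty": 0, "tz": 0, "rx": 0, "ry": 0, "rz": 0}, {"tx": 0, "ty": 0, "tz": 0, "rx": 0, "ry": 0, "rz": 0}, {"tx": 0, "ty": 0, "tz": 0, "rx": 0, "ry": 0, "rz": 0}, {"tx": 0, "ty": 0, "tz": 0, "rx": 0, "ry": 0, "rz": 0}, {"tx": 0, "ty": 0, "tz": 0, "rx": 0, "ry": 0, "rz": 0}]' --gripper 1

```text
time: 14.95
tool_pos: [568.8, 239.0, 112.3]
tcp_rot: [3.141, -0.0, 0.302]
contact_force: [0.6, 0.1, 0.6]
grip_width: 56.2
finger_force: 30.0
```

Request:
carry_out --plan '[{"tx": 0, "ty": 0, "tz": 0.5, "rx": 0, "ry": 0, "rz": 0}, {"tx": 0, "ty": 0, "tz": 1, "rx": 0, "ry": 0, "rz": 0}, {"tx": 0, "ty": 0, "tz": 1.5, "rx": 0, "ry": 0, "rz": 0}, {"tx": 0, "ty": 0, "tz": 2, "rx": 0, "ry": 0, "rz": 0}, {"tx": 0, "ty": 0, "tz": 2, "rx": 0, "ry": 0, "rz": 0}, {"tx": 0, "ty": 0, "tz": 1, "rx": 0, "ry": 0, "rz": 0}, {"tx": 0, "ty": 0, "tz": 0, "rx": 0, "ry": 0, "rz": 0}, {"tx": 0, "ty": 0, "tz": 0, "rx": 0, "ry": 0, "rz": 0}]'

```text
time: 15.75
tool_pos: [568.8, 239.0, 120.3]
tcp_rot: [3.142, -0.0, 0.302]
contact_force: [0.1, 0.2, -3.3]
grip_width: 56.0
finger_force: 30.0
```

The load is 3.3 N, so the outer lid alone is held. Now lifting to 130 mm.

Request:
carry_out --plan '[{"tx": 0, "ty": 0, "tz": 3, "rx": 0, "ry": 0, "rz": 0}, {"tx": 0, "ty": 0, "tz": 6, "rx": 0, "ry": 0, "rz": 0}, {"tx": 0, "ty": 0, "tz": 10, "rx": 0, "ry": 0, "rz": 0}, {"tx": 0, "ty": 0, "tz": 14, "rx": 0, "ry": 0, "rz": 0}, {"tx": 0, "ty": 0, "tz": 16, "rx": 0, "ry": 0, "rz": 0}, {"tx": 0, "ty": 0, "tz": 16, "rx": 0, "ry": 0, "rz": 0}, {"tx": 0, "ty": 0, "tz": 16, "rx": 0, "ry": 0, "rz": 0}, {"tx": 0, "ty": 0, "tz": 16, "rx": 0, "ry": 0, "rz": 0}, {"tx": 0, "ty": 0, "tz": 12, "rx": 0, "ry": 0, "rz": 0}, {"tx": 0, "ty": 0, "tz": 8, "rx": 0, "ry": 0, "rz": 0}, {"tx": 0, "ty": 0, "tz": 4, "rx": 0, "ry": 0, "rz": 0}, {"tx": 0, "ty": 0, "tz": 1, "rx": 0, "ry": 0, "rz": 0}]'

```text
time: 16.95
tool_pos: [568.8, 239.0, 242.4]
tcp_rot: [3.141, -0.0, 0.302]
contact_force: [0.6, -0.0, -3.3]
grip_width: 56.0
finger_force: 30.0
```

Request:
carry_out --plan '[{"tx": 0, "ty": 0, "tz": 0, "rx": 0, "ry": 0, "rz": 0}, {"tx": 0, "ty": 0, "tz": 0, "rx": 0, "ry": 0, "rz": 0}, {"tx": 0, "ty": 0, "tz": 0, "rx": 0, "ry": 0, "rz": 0}, {"tx": 0, "ty": 0, "tz": 0, "rx": 0, "ry": 0, "rz": 0}, {"tx": 0, "ty": 0, "tz": 0, "rx": 0, "ry": 0, "rz": 0}]'

```text
time: 17.45
tool_pos: [568.7, 239.0, 242.0]
tcp_rot: [3.142, 0.0, 0.302]
contact_force: [0.0, 0.0, -2.7]
grip_width: 55.8
finger_force: 30.0
```

```bash
python3 - <<'E'
from w import *
m,im=shot('w6')
S=bot.capture('scene')[...,::-1];a=cv2.resize(S[90:190,250:350],(500,500),interpolation=cv2.INTER_CUBIC)
cv2.imwrite('pics/c6.png',cv2.hconcat([a,cv2.copyMakeBorder(cv2.resize(im,(300,225)),0,275,0,0,0)]))
E
```

```text
t 17.45 tcp [568.71625552 239.01070415 242.0297242 ] [3.14151825e+00 3.89343777e-04 3.01786409e-01] F [ 0.00832529  0.01843464 -2.69749624] w 55.75963919933502
```

View pics/c6.png

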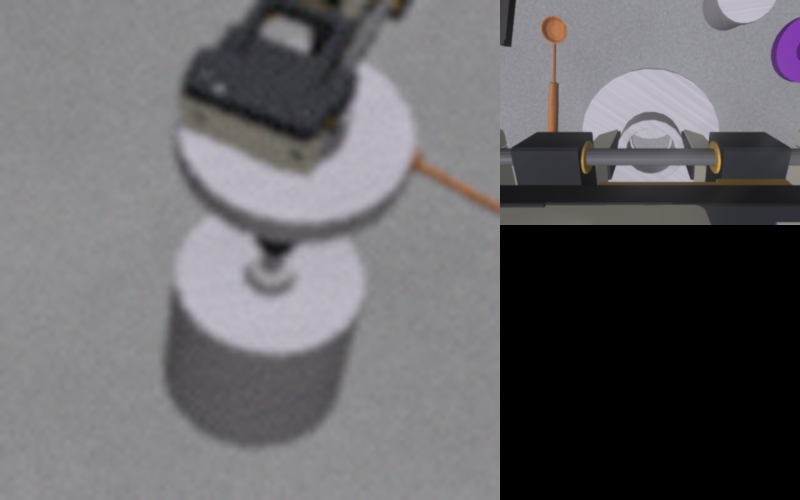

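The crop shows the inner lid flat on the tin at crop (270,285) with its knob clear, and the outer lid level in the gripper at (295,145), raised 130 mm.

```bash
python3 -c "
from plant import bot
print(bot.close_job())"
```

```text
the job is handed in; nothing more can be done
None
```

I've handed in the job: the inner lid is seated in the tin, and the gripper holds the outer lid level about 130 mm above where it sat; the verdict wasn't shown.

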